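Drive out the jammed shims and close the fixture

ROBOT

A 6-joint arm with a two-finger parallel gripper is mounted at the origin on a cart in front of the work surface, level with it; the furniture and walls round the work are solid. World frame = base frame: x ahead of the robot, y to its left, z up, the work surface at z = 0. Lengths are in mm, angles in rad, forces in N, time in s.
With the tool pointing down it reaches from about 300 to 775 mm from the base axis. Payload 14.6 kg.
Tool frame: the origin (TCP) lies midway between the tips of the shut fingers; the grasp point (between the pads) lies 19 mm behind it; z points along the fingers, y is the line along which they close (so a half turn about z gives the same grasp; the last joint's range is limited). The gripper opens to 94 mm and grips with 3 to 60 N. Pads are 16 mm wide; open, the fingers measure 119 mm over their backs; the gripper's body (75 mm by 177 mm) begins 78 mm behind the grasp point.
Start: joints at [-1.377, 0.3, 1.521, -0, 1.321, -0.067], TCP at [141.813, -531.393, 205.446] pointing down, gripper open.
Joint ranges: [-3.03, 3.03], [-0.79, 2.21], [0.23, 2.52], [-1.04, 4.18], [0, 3.07], [-2.55, 2.55]. Speed limits (rad/s): [2.22, 2.22, 2.57, 3.14, 3.14, 3.14].

INTERFACE

Orientations are given as [roll, pitch, yaw] about the fixed x, y, z axes, in that order (R = Rz(yaw) Ry(pitch) Rx(roll)).
In Python, from cell import manip, camera gives the robot as it stands.
- The arm moves only by the tool move_arm, never from a script. Its arguments are lists of equal length, an entry for each row: "dp": the shift along the world's x, y, z in mm, a list of three; "rotation": the turn, a rotation vector about the world's x, y, z in rad, a list of three; "hand": the opening, from 0 (shut) to 1 (fully open). A call has 1 to 10 rows; each row shifts and turns the commanded pose from where the row before left it; what a row does not reach is not made up. A row lasts 1/8 s, in which the tool goes at most 62.5 mm and 10.7 degrees, less where a joint would pass 70% of its speed; a pose out of reach is approached as far as the arm can. A call with a gripper value outside its range is refused whole. The fingers move at their own pace and stop on an object; "newtons" is the grip in N (left out, the last holds). Time passes only in rows, so rows that do not move let the fingers close. It gives the time, the measured TCP pose, the force, the opening and the grip force at its end, in the units of the state.
- manip.read_state(): the state, without advancing time (a new reading comes with each control period).
- camera(name): name is "scene" or "side" or "wrist"; returns a dict with "image" (400x640x3 uint8, red, green, blue), "fx", "fy", "cx", "cy" (pixels), "R" (3x3) and "t" (3): a world point X has camera coordinates R X + t; the wrist camera has in their place "mount" (4x4, takes a point from camera to tool coordinates, whose origin is the TCP and whose axes are the flange's). Camera axes: x right, y down, z forward; pixel columns grow to the right and rows downward; lengths in mm; the calibration is good to about 2 mm. A picture is of the moment at which its call begins: read the wrist's pose just before it. There is no depth.
- manip.sign_off(): hands the job in; it is judged then, once.
The state is a dict: "clock": time; "joints": joint angles; "qd": joint speeds; "effort": joint torques, N m; "eef_pos": TCP position; "eef_rot": TCP orientation; "wrist_force": force on the tool from outside, world axes, zero at the start; "moment": the same for the moment, N m; "finger_gap": finger opening in mm; "finger_force": force on a finger pad.
Only numpy, scipy, OpenCV 4.12 (cv2) and the standard library are available. Lean on these libraries where they do the work, as an engineer would, in place of code of your own. Each camera call takes 0.05 s, during which the arm holds its last target. There are 200 camera calls.

TASK

Pull the red drift out of its wooden holder and with its steel nose knock every jammed brass shim along its slot until it is clear out on the fixture's open bed; do not touch a shim with the fingers while it is still under the slot's lips. Then lift the loose shims out and lay them all in the green tray, wherever it stands, and stand the drift upright in its holder again, nose fully down. Only when all shims are in the tray, lower the top plate over the two guide pins, kept level, until it lies flat on the bed; leave the contactor and the multimeter undisturbed.

Things in the scene. Friction and masses are not known exactly. Their poses are not given: they have to be found in the camera images.
- fixture: heavy fixed bench fixture; yaw varies. Origin at bench level under the middle of the edge between its halves; x along the slots, away from the robot. Half x -78..0 mm: open dark bed, flat, surface z=8, y -142..142, closed at x=-78 by a ridge 6 mm high, two guide pins on it. Half x 0..95: blue block, y -112..112, top z=36, with three slots along x at y=+70 (a), 0 (b), -70 (c), open at both ends
- bed (a point): middle of the bed surface (fixture x=-38.5, y=0, z=8 mm), half-way between the two upright steel guide pins at fixture y=+125 and y=-125: 10 mm diameter, 50 mm tall above the bed, the last 8 mm tapered
- holder: light wooden holder block for the drift, 60x60x45 mm, fixed, open at the top: upright pocket 22 mm (along its x) by 17 mm (along its y), 40 mm deep. Origin: centre of its underside
- holder_top (a point): centre of the holder's pocket mouth, 45 mm above the bench
- drift_c (a point): drift (knocking block), loose, 0.25 kg: red block 32x32x42 mm, on it a steel stub 14 mm thick and 24 tall, below it a steel nose 16 mm (its x) by 11 mm (its y), 36 mm long. This point is on its axis, 25 mm above the red block's underside and 61 mm above the nose's end; z up. At home the red block's underside rests on the holder, this point is 70 mm above the bench, axes as the holder's. The same after a half turn
- plate_grip (a point): centre of the black grip bar of the top plate, loose, about 0.45 kg: aluminium, 60 mm (x) by 280 mm (y) by 10 mm, two through holes of 14 mm diameter at y=+125 and -125; in the middle of its top the upright bar, 16 mm (x) by 70 mm (y), 34 mm tall. This point is 27 mm above the plate's underside. The same after a half turn. Starts flat on the bench
- tray: green open tray, loose, 0.6 kg, 190 mm (x) by 110 mm (y) by 25 mm, walls and floor 4 mm thick. Origin: centre of its underside
- contactor_x: bystander: three-pole contactor 80x45x82 mm, loose, origin under its centre
- meter_x: bystander: orange multimeter lying on its back 148x74x46 mm, loose, origin under its centre
- slot_a (a point): fixed point in slot a (fixture x=40, y=+70, z=17 mm). T-slot: floor z=8, 31 mm wide and 21 high inside, but 7 mm thick lips above leave a slit only 17 mm wide: a shim inside can be pushed through the slit, not lifted out. Sprung balls at fixture x=26 press on the shim, so it takes about 6 to 11 N to slide until its far end has passed them; then it slides freely
- shim_a_c (a point): centre of brass shim a, loose, 40 mm (x, along the slot) by 28 mm (y) by 18 mm tall, 0.14 kg; may be absent (slot empty). Starts jammed in slot a, centre at fixture x=24 to 37 mm, z=17 mm; it is clear of the lips when its centre is beyond fixture x=-20 mm
- slot_b (a point): fixed point in slot b (fixture x=40, y=0, z=17 mm). T-slot: floor z=8, 31 mm wide and 21 high inside, but 7 mm thick lips above leave a slit only 17 mm wide: a shim inside can be pushed through the slit, not lifted out. Sprung balls at fixture x=26 press on the shim, so it takes about 6 to 11 N to slide until its far end has passed them; then it slides freely
- shim_b_c (a point): centre of brass shim b, loose, 40 mm (x, along the slot) by 28 mm (y) by 18 mm tall, 0.14 kg; may be absent (slot empty). Starts jammed in slot b, centre at fixture x=24 to 37 mm, z=17 mm; it is clear of the lips when its centre is beyond fixture x=-20 mm
- slot_c (a point): fixed point in slot c (fixture x=40, y=-70, z=17 mm). T-slot: floor z=8, 31 mm wide and 21 high inside, but 7 mm thick lips above leave a slit only 17 mm wide: a shim inside can be pushed through the slit, not lifted out. Sprung balls at fixture x=26 press on the shim, so it takes about 6 to 11 N to slide until its far end has passed them; then it slides freely
- shim_c_c (a point): centre of brass shim c, loose, 40 mm (x, along the slot) by 28 mm (y) by 18 mm tall, 0.14 kg; may be absent (slot empty). Starts jammed in slot c, centre at fixture x=24 to 37 mm, z=17 mm; it is clear of the lips when its centre is beyond fixture x=-20 mm
There are look-alikes about, which are no part of the job. There is more than one size of the part that bears drift_c; the job needs the smaller.

How it is judged (in metres and radians):
On the way, in this order (a step that is already met when the one before it is completed fails the run):
1. the drift is pulled up clear of its holder (height (world z) of drift_c above 0.105 m), for 0.1 s.
2. every shim is clear of the lips of its slot (horizontal distance between shim_a_c and slot_a above 0.0595 m and horizontal distance between shim_b_c and slot_b above 0.0595 m and horizontal distance between shim_c_c and slot_c above 0.0595 m), for 0.1 s.
3. all shims lie in the tray (x of shim_a_c in the frame of tray between -0.093 and 0.093 m and y of shim_a_c in the frame of tray between -0.053 and 0.053 m and z of shim_a_c in the frame of tray between 0.004 and 0.045 m and x of shim_b_c in the frame of tray between -0.093 and 0.093 m and y of shim_b_c in the frame of tray between -0.053 and 0.053 m and z of shim_b_c in the frame of tray between 0.004 and 0.045 m and x of shim_c_c in the frame of tray between -0.093 and 0.093 m and y of shim_c_c in the frame of tray between -0.053 and 0.053 m and z of shim_c_c in the frame of tray between 0.004 and 0.045 m), for 0.2 s.
At the end, for the whole second after the job is handed in: all shims at rest in the tray; plate flat on the bed over both pins (within 8 mm, underside within 3.5 mm of the bed, tilt under 0.05 rad); drift upright in its holder (within 10 mm and 0.1 rad, under 4 mm from fully down); all released and at rest (all of step 3 and linear speed of each of shim_a, shim_b, shim_c, top_plate, drift below 0.03 m/s and horizontal distance between plate_grip and bed below 0.008 m and z of plate_grip in the frame of bed between 0.023 and 0.0305 m and angle between plate_grip's own z axis and vertical below 0.05 rad and angle between the y axis of plate_grip and the y axis of fixture, either way round below 0.06 rad and horizontal distance between drift_c and holder_top below 0.01 m and height (world z) of drift_c below 0.074 m and angle between each of drift_c, tray's own z axis and vertical below 0.1 rad); the robot touches nothing.
It fails at once if the fingers touch a shim while it is still under the lips ((contact force between the fingers and shim_a above 0.5 N and horizontal distance between shim_a_c and slot_a below 0.052 m and height (world z) of shim_a_c below 0.032 m) or (contact force between the fingers and shim_b above 0.5 N and horizontal distance between shim_b_c and slot_b below 0.052 m and height (world z) of shim_b_c below 0.032 m) or (contact force between the fingers and shim_c above 0.5 N and horizontal distance between shim_c_c and slot_c below 0.052 m and height (world z) of shim_c_c below 0.032 m)).
It fails at once if the top plate is tipped more than 17 degrees (angle between plate_grip's own z axis and vertical above 0.3 rad).
It fails at once if the contactor is pushed out of place by more than 30 mm or tipped over (distance of contactor_x from where it was at the start of the episode above 0.03 m or angle between contactor_x's own z axis and vertical above 0.4 rad).
It fails at once if the multimeter is pushed out of place by more than 30 mm or tipped over (distance of meter_x from where it was at the start of the episode above 0.03 m or angle between meter_x's own z axis and vertical above 0.4 rad).
Of shim_a, shim_b, shim_c only 2 to 3 are there at a start; the rules pass over those that are not, and their reading is None.
At some moment in a run one of top_plate, tray may be knocked a few centimetres aside while the robot is not near it.
It also fails if it takes over 210 s, if anything falls off the work surface, if the arm or the gripper's body presses on something with over 40 N, if the wrist force passes 120 N, or if a joint passes its speed limit or range.

## Working session

There is one attempt and no reset: what is moved stays moved. The work goes in short steps, Python scripts to look and compute and a tool call to move; the robot and the scene stay as the last step left them, time stands still between calls to the robot, and variables do not carry over. Pictures are saved under pics/ and viewed, at most 14 in all, crops included, and the job is handed in when it is done.

Besides the shell and the picture viewer there is one more tool, called after "Request:" by a JSON object that holds its "method" and its "body", one argument or row to a line. move_arm: Moves the arm, as the interface text tells. Its arguments: {"type":"object","properties":{"dp":{"type":"array","items":{"type":"array","items":{"type":"number"}}},"rotation":{"type":"array","items":{"type":"array","items":{"type":"number"}}},"hand":{"type":"array","items":{"type":"number"}},"newtons":{"type":"number"}},"required":["dp","rotation","hand"]}

```bash
mkdir -p pics; ls
cat > h.py <<'E'
import numpy as np, cv2, sys
from cell import manip, camera
from scipy.spatial.transform import Rotation as Ro
def snap(name,fn):
    s=manip.read_state(); c=camera(name)
    c={k:np.array(v) if k in('image','R','t','mount') else v for k,v in c.items()}
    if 'mount' in c:
        T=np.eye(4); T[:3,:3]=Ro.from_euler('xyz',s['eef_rot']).as_matrix(); T[:3,3]=s['eef_pos']
        M=np.linalg.inv(T@c['mount']); c['R']=M[:3,:3]; c['t']=M[:3,3]
    cv2.imwrite('pics/'+fn+'.png',cv2.cvtColor(c['image'],cv2.COLOR_RGB2BGR))
    np.savez('pics/'+fn+'.npz',**c); return c
def load(fn): return dict(np.load('pics/'+fn+'.npz'))
def back(c,u,v,z):
    d=c['R'].T@np.array([(u-c['cx'])/c['fx'],(v-c['cy'])/c['fy'],1]); o=-c['R'].T@c['t']
    return o+d*(z-o[2])/d[2]
def proj(c,X):
    p=c['R']@np.array(X,float)+c['t']; return np.array([c['fx']*p[0]/p[2]+c['cx'],c['fy']*p[1]/p[2]+c['cy']])
def crop(fn,x0,y0,x1,y1,k,out):
    im=cv2.imread('pics/'+fn+'.png')[y0:y1,x0:x1]; cv2.imwrite('pics/'+out+'.png',cv2.resize(im,None,fx=k,fy=k,interpolation=cv2.INTER_CUBIC))
E
python3 - <<'E'
from h import *
for n in('scene','side','wrist'):
    c=snap(n,n+'0'); print(n,c['fx'],c['cx'],c['cy'],-c['R'].T@c['t'],c['R'][2].round(2))
    if n=='wrist':print(c['mount'])
print(manip.read_state())
a=cv2.imread('pics/scene0.png');b=cv2.imread('pics/side0.png')
E
```

```text
pics
scene 504.65421057670784 317.32612686819107 195.33179652567998 [-129.44953003  713.37719616 1206.61698501] [ 0.5  -0.46 -0.74]
side 440.1764859032671 317.5259811233754 199.87522313048274 [  393.21059737 -1167.36679749   628.04065097] [ 0.2   0.88 -0.42]
wrist 287.7705066821847 321.0281538134334 200.72837701724671 [ 219.56035617 -511.24876471  385.01291442] [-0.27 -0.07 -0.96]
[[-2.30184346e-04 -9.61700496e-01 -2.74102358e-01  8.03074002e+01]
 [ 9.99999663e-01 -5.41955363e-06 -8.20760106e-04  6.21067374e-01]
 [ 7.87839889e-04 -2.74102455e-01  9.61700173e-01 -1.80062881e+02]
 [ 0.00000000e+00  0.00000000e+00  0.00000000e+00  1.00000000e+00]]
{'clock': 0.15, 'joints': array([-1.37657748e+00,  3.00322337e-01,  1.52144290e+00,  4.72493281e-05,
        1.32069532e+00, -6.66082446e-02]), 'qd': array([ 1.76416439e-03, -1.58302001e-03, -1.53959244e-03, -1.86400418e-03,
       -4.79818169e-05, -9.22554790e-04]), 'effort': array([ 4.43039953e-04, -5.31963587e+01, -3.52823746e+01,  7.08822696e-02,
        2.35763536e-02, -6.90240722e-05]), 'eef_pos': array([ 141.79985123, -531.19885237,  205.0263883 ]), 'eef_rot': array([-3.14072972e+00, -1.03434210e-04,  2.60815330e-01]), 'wrist_force': array([-0.77507848, -0.45508838, -0.88939461]), 'moment': array([-0.02491236,  0.02829661, -0.02166627]), 'finger_force': 0.0, 'finger_gap': 93.88189142189218}
```

View pics/scene0.png

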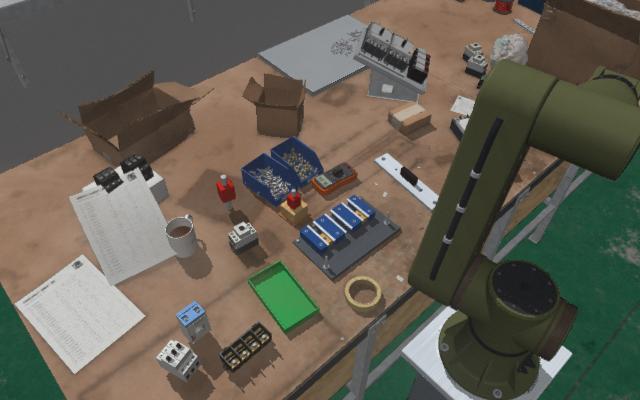

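View pics/side0.png

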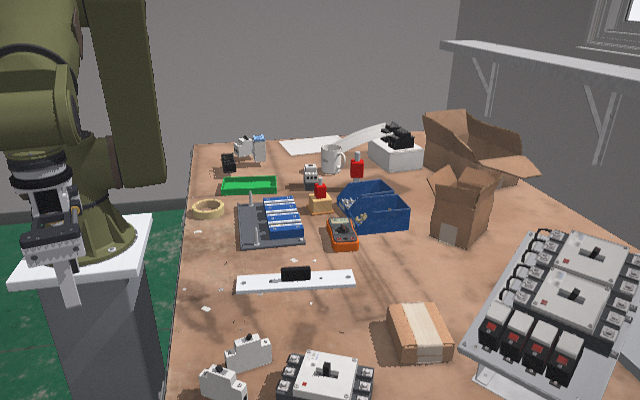

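The scene picture shows the holder with a red drift at (293,205), a second red drift standing at (226,188), the fixture at (348,235), the tray at (283,296), the plate at (408,180), the meter at (334,177) and the contactor at (242,236). A similar block stands at (178,360). I'll check the drift choice in a close crop.

Run:
```python
from h import *
crop('scene0',205,160,445,340,3.33,'c1')
c=load('scene0')
for n,u,v,z in [('drift',293,205,80),('red2',226,190,60),('tray',283,296,4),('plate',408,178,30),('meter',334,177,30),('contactor',242,236,40),('fix',348,235,10)]: print(n,back(c,u,v,z).round())
```

```text
drift [650.  89.  80.]
red2 [851. 193.  60.]
tray [468. 283.   4.]
plate [ 524. -296.   30.]
meter [ 689. -118.   30.]
contactor [685. 256.  40.]
fix [497.   5.  10.]
```

View pics/c1.png

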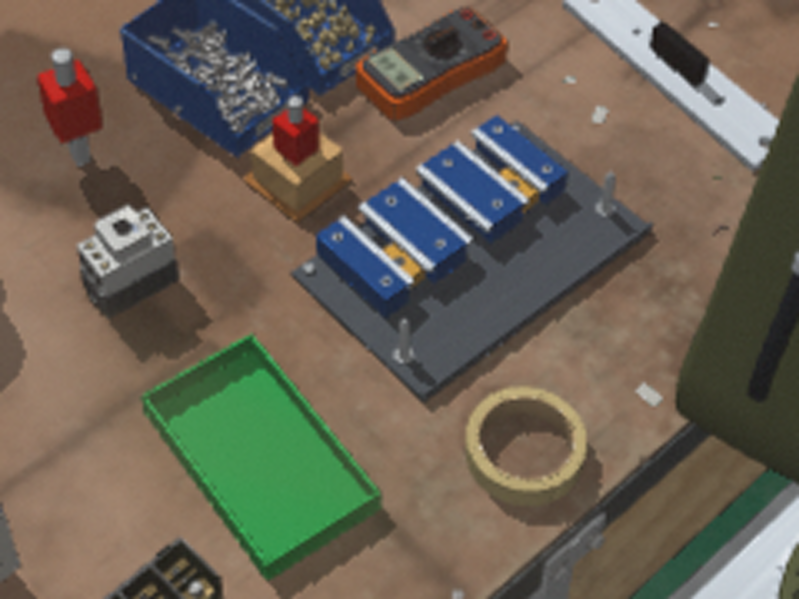

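Candidates for the drift: the one in the holder, crop (296,135), which is about 650,89; and the free-standing one, crop (68,95), which is clearly bigger and out of reach. I choose the one in the holder. Shims show in slots a, crop (402,262), and c, crop (518,185). Slot b looks empty, to be confirmed from close by. Next I compute the fixture pose and go above it.

Run:
```python
from h import *
c=load('scene0')
f=lambda x,y,z: back(c,205+x/3.33,160+y/3.33,z).round(1)
print('pins',f(404,322,58),f(610,175,58),f(403,355,8),f(605,208,8))
print('stub top',f(296,100,111))
print('tray rim',f(253,338,25),f(378,497,25),f(268,578,25),f(144,402,25))
```

```text
pins [457.5 132.2  58. ] [ 452.  -116.6   58. ] [458.3 131.1   8. ] [ 453.2 -119.4    8. ]
stub top [672.5  65.6 111. ]
tray rim [548.1 222.7  25. ] [364.2 246.2  25. ] [368.9 355.4  25. ] [558.6 330.4  25. ]
```

Request:
{"method": "move_arm", "body": {
  "dp": [
    [30,60,20],
    [40,60,20],
    [40,60,20],
    [40,60,20],
    [40,60,10],
    [40,60,0],
    [40,60,0],
    [40,60,0],
    [30,50,0],
    [20,20,0]
  ],
  "rotation": [
    [0,0,-0.03],
    [0,0,-0.03],
    [0,0,-0.03],
    [0,0,-0.03],
    [0,0,-0.03],
    [0,0,-0.03],
    [0,0,-0.03],
    [0,0,-0.03],
    [0,0,-0.02],
    [0,0,0]
  ],
  "hand": [1,1,1,1,1,1,1,1,1,1]
}}

```text
clock: 1.4
eef_pos: [457.9, -47.4, 281.9]
eef_rot: [-3.141, 0.0, 0.003]
wrist_force: [-0.9, -0.9, -0.1]
finger_gap: 93.8
finger_force: 0.0
```

Request:
{"method": "move_arm", "body": {
  "dp": [
    [40,50,20],
    [0,0,0],
    [0,0,0]
  ],
  "rotation": [
    [0,0,0],
    [0,0,0],
    [0,0,0]
  ],
  "hand": [1,1,1]
}}

```text
clock: 1.78
eef_pos: [494.1, -3.5, 300.1]
eef_rot: [3.142, 0.001, 0.001]
wrist_force: [-0.8, -0.3, 0.8]
finger_gap: 93.7
finger_force: 0.0
```

Run:
```python
from h import *
c=snap('wrist','w1'); crop('w1',120,40,520,340,2,'w1c'); print(manip.read_state()['eef_pos'])
```

```text
[493.90455812  -3.97201042 300.19612432]
```

View pics/w1c.png

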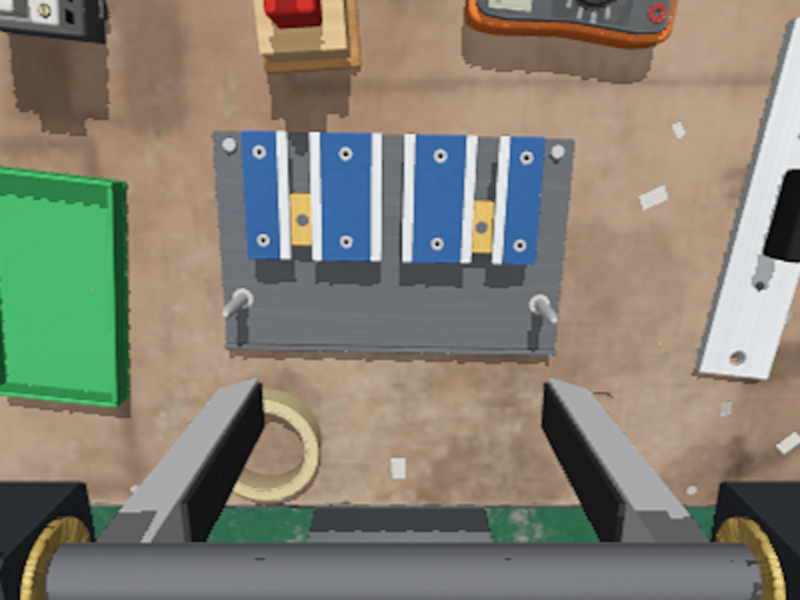

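The wrist crop shows shims only in slots a (302,219) and c (482,227), with slot b empty. Blue block corners are (243,131), (544,137), (536,264), (248,258), and pin tips are (230,312) and (552,320). The holder is only partly in view.

Run:
```python
from h import *
c=load('w1')
f=lambda x,y,z: back(c,120+x/2,40+y/2,z).round(1)
P=[f(*q,36) for q in [(243,131),(544,137),(536,264),(248,258)]]; print(P)
print('block centre',np.mean(P,0)); 
L=np.array([[95,112],[95,-112],[0,-112],[0,112]]); W=np.array(P)[:,:2]
R,_=__import__('scipy.spatial.transform',fromlist=['x']).Rotation.align_vectors(np.c_[W-W.mean(0),np.zeros(4)],np.c_[L-L.mean(0),np.zeros(4)])
yaw=R.as_euler('xyz')[2]; o=W.mean(0)-(R.as_matrix()@np.r_[L.mean(0),0])[:2]
print('yaw',yaw,'o',o)
print('pinbase',f(240,298,8),f(540,303,8))
print('shims', [f(*q,26) for q in [(302,193),(302,246),(482,200),(482,253)]])
print('holder near edge z45',f(263,56,45),f(348,52,45), 'base',f(267,71,8),f(360,67,8))
print('plate grip near', f(775,260,44),f(697,375,10),f(768,378,10))
```

```text
[array([592.7, 113.1,  36. ]), array([ 588.7, -107.9,   36. ]), array([ 494.3, -108.1,   36. ]), array([498.8, 116.2,  36. ])]
block centre [543.625   3.325  36.   ]
yaw -0.018525419289532802 o [496.13315056   4.20490708]
pinbase [459.9 133.1   8. ] [ 455.9 -120.3    8. ]
shims [array([547.7,  73.6,  26. ]), array([506.7,  75.5,  26. ]), array([542.5, -65.5,  26. ]), array([501.3, -67.1,  26. ])]
holder near edge z45 [641.8  93.1  45. ] [644.4  34.   45. ] base [637.1  99.    8. ] [640.   28.4   8. ]
plate grip near [ 499.1 -288.7   44. ] [ 391.9 -261.    10. ] [ 389.2 -323.4   10. ]
```

Request:
{"method": "move_arm", "body": {
  "dp": [
    [50,35,0],
    [50,35,0],
    [0,0,0],
    [0,0,0]
  ],
  "rotation": [
    [0,0,0],
    [0,0,0],
    [0,0,0],
    [0,0,0]
  ],
  "hand": [1,1,1,1]
}}

```text
clock: 2.33
eef_pos: [593.9, 65.5, 300.5]
eef_rot: [3.141, 0.001, -0.0]
wrist_force: [0.4, 0.0, -0.1]
finger_gap: 94.2
finger_force: 0.0
```

Run:
```python
from h import *
c=snap('wrist','w2'); p=proj(c,[665,68,70]); print(p, manip.read_state()['eef_pos'])
x,y=p.astype(int); x0,y0=max(0,x-100),max(0,y-75); print(x0,y0); crop('w2',x0,y0,x0+200,y0+150,4,'w2c')
```

```text
[319.07136574 125.5561152 ] [593.7438997   65.38495297 301.15239914]
219 50
```

View pics/w2c.png

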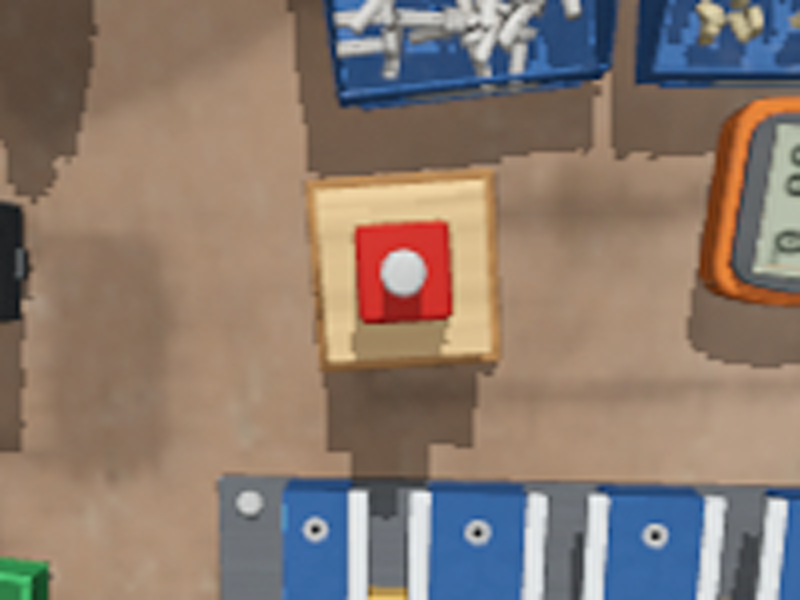

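Run:
```python
from h import *
c=load('w2')
f=lambda x,y,z: back(c,219+x/4,50+y/4,z).round(1)
for Q,z in (([(356,228),(449,222),(452,318),(362,324)],87),([(312,183),(493,172),(497,355),(323,362)],45)):
    P=np.array([f(*q,z) for q in Q]); print(P.tolist(),P.mean(0))
    d=P[0]-P[1]+P[3]-P[2]; e=P[0]-P[3]+P[1]-P[2]; print('yaw',np.arctan2(-d[0],d[1]),np.arctan2(e[1],e[0]))
print(f(403,273,111))
```

```text
[[688.8, 82.2, 87.0], [690.6, 52.0, 87.0], [660.3, 50.7, 87.0], [658.4, 80.6, 87.0]] [674.525  66.375  87.   ]
yaw 0.06148645762963085 0.04773964679480302
[[705.6, 99.6, 45.0], [709.2, 35.1, 45.0], [645.5, 32.4, 45.0], [643.0, 96.9, 45.0]] [675.825  66.     45.   ]
yaw 0.047251623785607044 0.04272932042141404
[674.7  66.8 111. ]
```

Holder and drift are at (675,66), yaw about 0.05, which agrees with the given sizes (block 30 to 32 mm, holder about 60 mm). I'll turn to grip along x and descend.

Request:
{"method": "move_arm", "body": {
  "dp": [
    [9,0,-10],
    [9,0,-10],
    [9,0,-15],
    [9,0,-15],
    [9,0,-20],
    [9,0,-20],
    [9,0,-20],
    [9,0,-20],
    [9,0.9,-20],
    [0,0,0]
  ],
  "rotation": [
    [0,0,0.18],
    [0,0,0.18],
    [0,0,0.18],
    [0,0,0.18],
    [0,0,0.18],
    [0,0,0.18],
    [0,0,0.18],
    [0,0,0.18],
    [0,0,0.18],
    [0,0,0]
  ],
  "hand": [0.55,0.55,0.55,0.55,0.55,0.55,0.55,0.55,0.55,0.55]
}}

```text
clock: 3.62
eef_pos: [674.6, 66.4, 150.2]
eef_rot: [-3.14, 0.0, 1.618]
wrist_force: [0.1, -0.0, 0.8]
finger_gap: 51.6
finger_force: 0.0
```

Run:
```python
from h import *
c=snap('wrist','w3'); s=manip.read_state(); print(s['eef_pos'],s['eef_rot'],proj(c,[674.6,66.4,111]),proj(c,[674.6,66.4,87]))
im=c['image'].astype(int); m=(im[...,0]>150)&(im[...,1]<70)&(im[...,2]<70); ys,xs=np.nonzero(m); print(xs.min(),xs.max(),ys.min(),ys.max())
```

```text
[674.96966604  66.58475699 151.52186348] [3.14132753e+00 4.69141822e-05 1.61568509e+00] [320.63963002 221.08669762] [320.68147089 211.84119211]
304 587 8 226
```

Request:
{"method": "move_arm", "body": {
  "dp": [
    [0,0,-30],
    [0,0,-30],
    [0,0,-25],
    [0,0,-13],
    [0,0,0],
    [0,0,0],
    [0,0,0],
    [0,0,0]
  ],
  "rotation": [
    [0,0,0],
    [0,0,0],
    [0,0,0],
    [0,0,0],
    [0,0,0],
    [0,0,0],
    [0,0,0],
    [0,0,0]
  ],
  "hand": [0.55,0.55,0.55,0.55,0.2,0.2,0.2,0.2],
  "newtons": 40
}}

```text
clock: 4.68
eef_pos: [676.0, 67.5, 54.2]
eef_rot: [3.14, 0.0, 1.62]
wrist_force: [-2.5, -1.0, 7.4]
finger_gap: 31.7
finger_force: 40.0
```

Request:
{"method": "move_arm", "body": {
  "dp": [
    [0,0,10],
    [0,0,20],
    [0,0,25],
    [0,0,25],
    [0,0,0],
    [0,0,0]
  ],
  "rotation": [
    [0,0,0],
    [0,0,0],
    [0,0,0],
    [0,0,0],
    [0,0,0],
    [0,0,0]
  ],
  "hand": [0.2,0.2,0.2,0.2,0.2,0.2]
}}

```text
clock: 5.42
eef_pos: [675.1, 67.5, 131.9]
eef_rot: [-3.141, 0.0, 1.621]
wrist_force: [0.2, 0.5, -3.6]
finger_gap: 31.6
finger_force: 40.0
```

Run:
```python
from h import *
c=snap('side','s4'); s=manip.read_state(); print(s['eef_pos'],s['eef_rot'],s['wrist_force'])
d=snap('scene','s4b')
p=proj(c,[675,66,120]).astype(int);q=proj(d,[675,66,110]).astype(int);print(p,q)
A=cv2.imread('pics/s4.png')[p[1]-40:p[1]+50,p[0]-50:p[0]+50];B=cv2.imread('pics/s4b.png')[q[1]-40:q[1]+50,q[0]-50:q[0]+50]
cv2.imwrite('pics/s4c.png',cv2.resize(np.hstack([A,B]),None,fx=4,fy=4,interpolation=cv2.INTER_CUBIC))
```

```text
[674.93921152  67.49645603 131.49911182] [-3.13985979e+00  1.81168898e-05  1.62080616e+00] [-0.42554635 -0.69280863 -2.92002413]
[320 174] [293 189]
```

View pics/s4c.png

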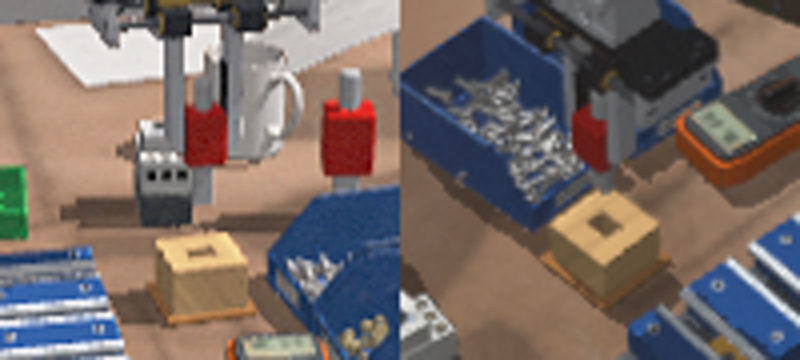

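Run:
```python
from h import *
c=load('w2')
f=lambda x,y,z: back(c,219+x/4,50+y/4,z).round(1)
print('slit a',f(370,520,36),f(408,520,36),'b',f(546,530,36),f(588,530,36),'c',f(724,530,36),f(765,530,36))
print('shim a far z26',f(388,589,26))
im=c['image']; 
for r in (180,184): print(im[r,300:330].tolist())
```

```text
slit a [581.3  80.4  36. ] [581.3  65.4  36. ] b [577.2  11.   36. ] [577.2  -5.6  36. ] c [577.2 -59.2  36. ] [577.2 -75.4  36. ]
shim a far z26 [550.4  73.6  26. ]
[[104, 133, 174], [50, 100, 162], [55, 103, 162], [54, 102, 162], [52, 101, 161], [66, 106, 157], [197, 201, 207], [232, 235, 234], [225, 228, 229], [229, 233, 234], [201, 205, 207], [106, 111, 115], [109, 114, 120], [111, 116, 121], [108, 113, 118], [105, 110, 114], [108, 113, 117], [112, 117, 121], [110, 115, 119], [109, 113, 118], [103, 108, 112], [191, 196, 198], [228, 232, 233], [224, 228, 229], [226, 229, 230], [213, 217, 219], [152, 164, 185], [47, 99, 162], [53, 102, 163], [56, 104, 163]]
[[105, 133, 175], [53, 102, 165], [56, 104, 164], [55, 104, 163], [52, 102, 162], [67, 107, 157], [197, 202, 208], [232, 234, 234], [225, 228, 229], [229, 232, 234], [201, 205, 207], [105, 108, 113], [107, 110, 117], [109, 112, 118], [109, 112, 119], [109, 112, 119], [110, 113, 119], [109, 112, 118], [109, 112, 119], [109, 112, 118], [83, 86, 92], [190, 192, 194], [230, 233, 234], [224, 228, 229], [225, 229, 230], [211, 215, 218], [147, 161, 183], [50, 101, 164], [56, 104, 163], [58, 105, 164]]
```

Request:
{"method": "move_arm", "body": {
  "dp": [
    [-35,2,0],
    [-35,2,0],
    [-40,3,-22],
    [0,0,0],
    [0,0,0]
  ],
  "rotation": [
    [0,0,-0.03],
    [0,0,-0.038],
    [0,0,0],
    [0,0,0],
    [0,0,0]
  ],
  "hand": [0.2,0.2,0.2,0.2,0.2]
}}

```text
clock: 6.15
eef_pos: [566.1, 74.5, 110.9]
eef_rot: [3.141, -0.0, 1.553]
wrist_force: [0.6, 0.2, -2.9]
finger_gap: 31.4
finger_force: 40.0
```

Request:
{"method": "move_arm", "body": {
  "dp": [
    [0,-0.3,-15],
    [0,0,-15],
    [0,0,-6],
    [0,0,-6],
    [0,0,0]
  ],
  "rotation": [
    [0,0,0],
    [0,0,0],
    [0,0,0],
    [0,0,0],
    [0,0,0]
  ],
  "hand": [0.2,0.2,0.2,0.2,0.2]
}}

```text
clock: 6.78
eef_pos: [565.3, 74.2, 68.3]
eef_rot: [-3.141, 0.0, 1.553]
wrist_force: [-0.9, 0.1, -2.6]
finger_gap: 31.3
finger_force: 40.0
```

Request:
{"method": "move_arm", "body": {
  "dp": [
    [0,0,-5],
    [0,0,-6],
    [0,0,0]
  ],
  "rotation": [
    [0,0,0],
    [0,0,0],
    [0,0,0]
  ],
  "hand": [0.2,0.2,0.2]
}}

```text
clock: 7.15
eef_pos: [565.2, 74.2, 57.1]
eef_rot: [-3.141, 0.0, 1.553]
wrist_force: [0.2, 1.1, -2.6]
finger_gap: 31.5
finger_force: 40.0
```

Request:
{"method": "move_arm", "body": {
  "dp": [
    [-4,0.1,0],
    [-4,0.1,0],
    [-4,0.1,0],
    [-4,0.1,0],
    [-4,0.1,0],
    [-4,0.1,0],
    [-4,0.1,0],
    [-4,0.1,0]
  ],
  "rotation": [
    [0,0,0],
    [0,0,0],
    [0,0,0],
    [0,0,0],
    [0,0,0],
    [0,0,0],
    [0,0,0],
    [0,0,0]
  ],
  "hand": [0.2,0.2,0.2,0.2,0.2,0.2,0.2,0.2]
}}

```text
clock: 8.15
eef_pos: [534.2, 75.0, 58.0]
eef_rot: [3.139, -0.0, 1.553]
wrist_force: [5.9, -0.3, -5.5]
finger_gap: 31.5
finger_force: 40.0
```

Request:
{"method": "move_arm", "body": {
  "dp": [
    [-5,0.1,0],
    [-5,0.1,0],
    [-5,0.1,0],
    [-5,0.1,0],
    [-5,0.1,0],
    [-5,0.1,0],
    [-5,0.1,0],
    [-5,0.1,0],
    [-3,0,0]
  ],
  "rotation": [
    [0,0,0],
    [0,0,0],
    [0,0,0],
    [0,0,0],
    [0,0,0],
    [0,0,0],
    [0,0,0],
    [0,0,0],
    [0,0,0]
  ],
  "hand": [0.2,0.2,0.2,0.2,0.2,0.2,0.2,0.2,0.2]
}}

```text
clock: 9.28
eef_pos: [490.1, 75.8, 57.6]
eef_rot: [-3.141, 0.0, 1.553]
wrist_force: [1.5, -0.1, -2.7]
finger_gap: 31.8
finger_force: 40.0
```

Request:
{"method": "move_arm", "body": {
  "dp": [
    [4,0,0],
    [0,0,30],
    [0,0,30],
    [23,-47,0],
    [23,-47,0],
    [22,-47.7,0],
    [0,0,-15],
    [0,0,-15],
    [0,0,0]
  ],
  "rotation": [
    [0,0,0],
    [0,0,0],
    [0,0,0],
    [0,0,0],
    [0,0,0],
    [0,0,0],
    [0,0,0],
    [0,0,0],
    [0,0,0]
  ],
  "hand": [0.2,0.2,0.2,0.2,0.2,0.2,0.2,0.2,0.2]
}}

```text
clock: 10.4
eef_pos: [561.5, -64.9, 86.1]
eef_rot: [-3.139, -0.001, 1.554]
wrist_force: [-0.6, -0.4, -2.7]
finger_gap: 32.0
finger_force: 40.0
```

Run:
```python
from h import *
c=snap('side','s5');d=snap('scene','s5b'); s=manip.read_state(); print(s['eef_pos'])
p=proj(c,[510,0,30]).astype(int);q=proj(d,[510,0,30]).astype(int)
A=cv2.imread('pics/s5.png')[p[1]-75:p[1]+45,p[0]-65:p[0]+65];B=cv2.imread('pics/s5b.png')[q[1]-60:q[1]+60,q[0]-65:q[0]+65]
print(p-[65,75],q-[65,60])
cv2.imwrite('pics/s5c.png',cv2.resize(np.hstack([A,B]),None,fx=3,fy=3,interpolation=cv2.INTER_CUBIC))
```

```text
[562.40248289 -65.06489207  87.79873936]
[205 140] [281 167]
```

View pics/s5c.png

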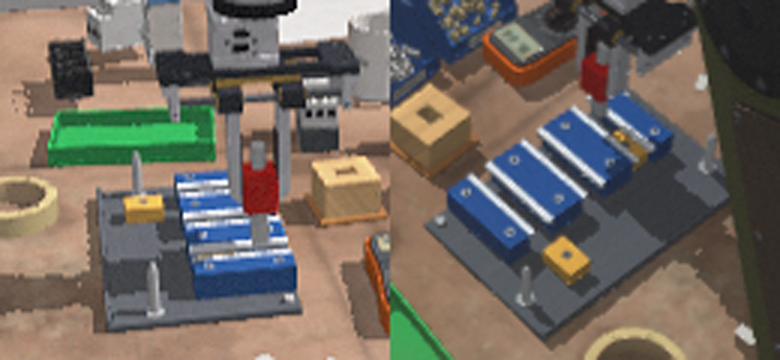

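Shim a lies clear on the bed, left crop (143,208), and the drift stands over slot c. I lower it and push.

Request:
{"method": "move_arm", "body": {
  "dp": [
    [0,-0.9,-6],
    [0,0,-6],
    [0,0,-6],
    [0,0,-6],
    [0,0,-6],
    [0,0,0],
    [0,0,0]
  ],
  "rotation": [
    [0,0,0],
    [0,0,0],
    [0,0,0],
    [0,0,0],
    [0,0,0],
    [0,0,0],
    [0,0,0]
  ],
  "hand": [0.2,0.2,0.2,0.2,0.2,0.2,0.2]
}}

```text
clock: 11.38
eef_pos: [562.6, -66.8, 57.8]
eef_rot: [3.141, 0.0, 1.553]
wrist_force: [-0.2, 0.3, -1.7]
finger_gap: 31.8
finger_force: 40.0
```

Request:
{"method": "move_arm", "body": {
  "dp": [
    [-4,0.2,0],
    [-4,0.2,0],
    [-4,0.1,0],
    [-4,0.1,0],
    [-4,0.1,0],
    [-4,0.1,0],
    [-4,0.1,0],
    [-4,0.1,0]
  ],
  "rotation": [
    [0,0,0],
    [0,0,0],
    [0,0,0],
    [0,0,0],
    [0,0,0],
    [0,0,0],
    [0,0,0],
    [0,0,0]
  ],
  "hand": [0.2,0.2,0.2,0.2,0.2,0.2,0.2,0.2]
}}

```text
clock: 12.38
eef_pos: [531.2, -65.9, 58.0]
eef_rot: [3.139, 0.0, 1.553]
wrist_force: [6.9, -0.1, -5.9]
finger_gap: 31.6
finger_force: 40.0
```

Request:
{"method": "move_arm", "body": {
  "dp": [
    [-5,0.1,0],
    [-5,0.1,0],
    [-5,0.1,0],
    [-5,0.1,0],
    [-5,0.1,0],
    [-5,0.1,0],
    [-5,0.1,0],
    [-5,0.1,0],
    [-2,0,0]
  ],
  "rotation": [
    [0,0,0],
    [0,0,0],
    [0,0,0],
    [0,0,0],
    [0,0,0],
    [0,0,0],
    [0,0,0],
    [0,0,0],
    [0,0,0]
  ],
  "hand": [0.2,0.2,0.2,0.2,0.2,0.2,0.2,0.2,0.2]
}}

```text
clock: 13.5
eef_pos: [488.1, -65.0, 57.6]
eef_rot: [-3.141, -0.0, 1.553]
wrist_force: [1.4, 0.3, -3.8]
finger_gap: 32.1
finger_force: 40.0
```

Request:
{"method": "move_arm", "body": {
  "dp": [
    [4,0,0],
    [0,0,30],
    [0,0,40],
    [0,0,0]
  ],
  "rotation": [
    [0,0,0],
    [0,0,0],
    [0,0,0],
    [0,0,0]
  ],
  "hand": [0.2,0.2,0.2,0.2]
}}

```text
clock: 14.0
eef_pos: [493.9, -65.2, 130.0]
eef_rot: [3.137, 0.001, 1.553]
wrist_force: [0.2, 1.2, -2.7]
finger_gap: 31.7
finger_force: 40.0
```

Run:
```python
from h import *
c=snap('side','s6');d=snap('scene','s6b'); s=manip.read_state(); print(s['eef_pos'],s['clock'])
def blobs(c,nm):
    h=cv2.cvtColor(c['image'],cv2.COLOR_RGB2HSV); m=cv2.inRange(h,(15,130,120),(28,255,255))
    n,l,st,ce=cv2.connectedComponentsWithStats(m)
    for i in range(1,n):
        if st[i,4]>30: print(nm,st[i],ce[i].round(1),back(c,*ce[i],22).round())
blobs(c,'side');blobs(d,'scene')
```

```text
[492.24815596 -64.92518343 126.87422767] 14.1
side [246 205  14   9  95] [252.5 209.3] [462.  69.  22.]
side [249 227   6   9  41] [251.4 230.7] [447. -67.  22.]
side [256 226   8  10  56] [260.  230.2] [471. -69.  22.]
scene [366 222  15  12  88] [373.1 227.1] [461. -66.  22.]
scene [332 246  15  13 101] [339.1 251.9] [463.  75.  22.]
```

Request:
{"method": "move_arm", "body": {
  "dp": [
    [40,30,5],
    [40,30,0],
    [40,30,0],
    [40,30,0],
    [22,12.5,0],
    [0,0,0],
    [0,0,0]
  ],
  "rotation": [
    [0,0,0.02],
    [0,0,0.02],
    [0,0,0.028],
    [0,0,0],
    [0,0,0],
    [0,0,0],
    [0,0,0]
  ],
  "hand": [0.2,0.2,0.2,0.2,0.2,0.2,0.2]
}}

```text
clock: 14.98
eef_pos: [673.6, 67.1, 131.1]
eef_rot: [-3.139, 0.0, 1.621]
wrist_force: [0.9, -0.1, -3.6]
finger_gap: 31.5
finger_force: 40.0
```

Run:
```python
from h import *
s=manip.read_state(); print(s['eef_pos'],s['eef_rot'])
c=snap('side','s7');d=snap('scene','s7b')
p=proj(c,[675,66,100]).astype(int);q=proj(d,[675,66,100]).astype(int)
A=cv2.imread('pics/s7.png')[p[1]-40:p[1]+50,p[0]-50:p[0]+50];B=cv2.imread('pics/s7b.png')[q[1]-40:q[1]+50,q[0]-50:q[0]+50]
cv2.imwrite('pics/s7c.png',cv2.resize(np.hstack([A,B]),None,fx=4,fy=4,interpolation=cv2.INTER_CUBIC))
```

```text
[673.56805791  67.08685897 131.05706801] [-3.13908059e+00  8.40590779e-05  1.62057602e+00]
```

View pics/s7c.png

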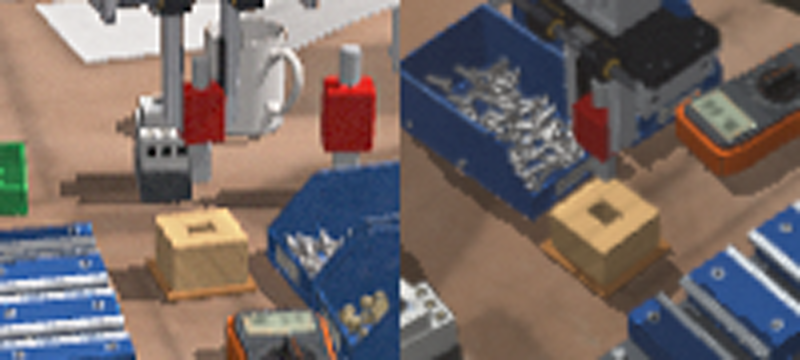

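The drift hangs straight over the pocket, same as when it was pulled. I lower it.

Request:
{"method": "move_arm", "body": {
  "dp": [
    [1.4,0.4,-15],
    [0,0,-15],
    [0,0,-8],
    [0,0,-8],
    [0,0,-8],
    [0,0,-8],
    [0,0,0]
  ],
  "rotation": [
    [0,0,0],
    [0,0,0],
    [0,0,0],
    [0,0,0],
    [0,0,0],
    [0,0,0],
    [0,0,0]
  ],
  "hand": [0.2,0.2,0.2,0.2,0.2,0.2,0.2]
}}

```text
clock: 15.95
eef_pos: [675.5, 67.9, 69.9]
eef_rot: [-3.14, 0.0, 1.621]
wrist_force: [-0.5, -0.0, -2.2]
finger_gap: 31.8
finger_force: 40.0
```

In the pocket with no resistance, so I go on to the bottom.

Request:
{"method": "move_arm", "body": {
  "dp": [
    [0,0,-6],
    [0,0,-5],
    [0,0,-2],
    [0,0,-2],
    [0,0,0]
  ],
  "rotation": [
    [0,0,0],
    [0,0,0],
    [0,0,0],
    [0,0,0],
    [0,0,0]
  ],
  "hand": [0.2,0.2,0.2,0.2,0.2]
}}

```text
clock: 16.58
eef_pos: [675.8, 67.9, 55.5]
eef_rot: [-3.141, 0.0, 1.621]
wrist_force: [0.7, -0.8, -3.0]
finger_gap: 31.7
finger_force: 40.0
```

Request:
{"method": "move_arm", "body": {
  "dp": [
    [0,0,-1.5],
    [0,0,-1],
    [0,0,0]
  ],
  "rotation": [
    [0,0,0],
    [0,0,0],
    [0,0,0]
  ],
  "hand": [0.2,0.2,0.2]
}}

```text
clock: 16.95
eef_pos: [676.0, 67.9, 54.2]
eef_rot: [3.141, 0.0, 1.621]
wrist_force: [-3.4, -0.1, 6.4]
finger_gap: 31.7
finger_force: 40.0
```

Request:
{"method": "move_arm", "body": {
  "dp": [
    [0,0,0],
    [0,0,0],
    [0,0,0],
    [0,0,20],
    [0,0,40],
    [0,0,60],
    [-30,0,40],
    [-40,0,0],
    [0,0,0]
  ],
  "rotation": [
    [0,0,0],
    [0,0,0],
    [0,0,0],
    [0,0,0],
    [0,0,0],
    [0,0,0],
    [0,0,0],
    [0,0,0],
    [0,0,0]
  ],
  "hand": [0.55,0.55,0.55,0.55,0.55,0.55,0.55,0.55,0.55]
}}

```text
clock: 18.08
eef_pos: [604.4, 68.1, 215.5]
eef_rot: [3.14, -0.0, 1.621]
wrist_force: [0.8, -0.4, 0.3]
finger_gap: 51.2
finger_force: 0.0
```

Run:
```python
from h import *
c=snap('side','s8'); s=manip.read_state(); print(s['eef_pos'],s['eef_rot'])
im=c['image'].astype(int); m=((im[...,0]>130)&(im[...,1]<60)&(im[...,2]<60)).astype(np.uint8)
n,l,st,ce=cv2.connectedComponentsWithStats(m); print([ (st[i],ce[i].round(1)) for i in range(1,n) if st[i,4]>40])
im=load('side0')['image'].astype(int); m=((im[...,0]>130)&(im[...,1]<60)&(im[...,2]<60)).astype(np.uint8)
n,l,st,ce=cv2.connectedComponentsWithStats(m); print([ (st[i],ce[i].round(1)) for i in range(1,n) if st[i,4]>40])
```

```text
[605.67246214  67.99391651 215.18934845] [ 3.13925509e+00 -8.12684736e-06  1.62090347e+00]
[(array([315, 183,  12,  10,  45], dtype=int32), array([321.7, 187. ]))]
[(array([351, 160,  13,  10,  42], dtype=int32), array([357.8, 162.5])), (array([315, 183,  12,  14,  79], dtype=int32), array([321.2, 189.2]))]
```

Request:
{"method": "move_arm", "body": {
  "dp": [
    [-20,-8,10],
    [-20,-8,10],
    [-20,-8,10],
    [-20,-8,10],
    [-20,-8,0],
    [-20,-8,0],
    [-20,-8,0],
    [-5,-6,0],
    [0,0,0],
    [0,0,0]
  ],
  "rotation": [
    [0,0,-0.18],
    [0,0,-0.18],
    [0,0,-0.18],
    [0,0,-0.18],
    [0,0,-0.18],
    [0,0,-0.18],
    [0,0,-0.18],
    [0,0,-0.18],
    [0,0,-0.18],
    [0,0,-0.02]
  ],
  "hand": [0.55,0.55,0.55,0.55,0.55,0.55,0.55,0.55,0.55,0.55]
}}

```text
clock: 19.38
eef_pos: [461.6, 5.8, 253.7]
eef_rot: [3.142, -0.001, -0.019]
wrist_force: [-0.3, 0.1, 0.4]
finger_gap: 51.3
finger_force: 0.0
```

Request:
{"method": "move_arm", "body": {
  "dp": [
    [0,0,0],
    [0,0,0]
  ],
  "rotation": [
    [0,0,0],
    [0,0,0]
  ],
  "hand": [0.55,0.55]
}}

```text
clock: 19.62
eef_pos: [461.1, 5.9, 253.2]
eef_rot: [-3.142, 0.0, -0.017]
wrist_force: [0.5, -0.2, 0.2]
finger_gap: 51.8
finger_force: 0.0
```

Run:
```python
from h import *
c=snap('wrist','w4'); s=manip.read_state(); print(s['eef_pos'],s['eef_rot'],s['clock'])
crop('w4',0,0,640,400,1.25,'w4c')
h=cv2.cvtColor(c['image'],cv2.COLOR_RGB2HSV)
m=cv2.morphologyEx(cv2.inRange(h,(15,130,120),(28,255,255)),cv2.MORPH_CLOSE,np.ones((7,7)))
for k in cv2.findContours(m,0,2)[0]:
    if cv2.contourArea(k)>150: 
        r=cv2.minAreaRect(k); P=np.array([back(c,*p,26) for p in cv2.boxPoints(r)])[:,:2]; print(r,P.mean(0).round(1),np.linalg.norm(np.diff(P,axis=0),axis=1).round(),P.round(1).tolist())
m=cv2.inRange(h,(50,120,60),(70,255,255))
for k in cv2.findContours(m,0,2)[0]:
    if cv2.contourArea(k)>1000: r=cv2.minAreaRect(k); P=np.array([back(c,*p,25) for p in cv2.boxPoints(r)])[:,:2]; print('tray',r,P.mean(0).round(1),P.round(1).tolist())
```

```text
[460.98539957   5.95866768 253.14933262] [-3.14158712e+00  1.00032021e-04 -1.72731741e-02] 19.675
((363.0, 381.0), (18.0, 314.0), 90.0) [ 88.  -62.8] [556.  42. 569.] [[112.9, 215.8], [104.1, -340.5], [63.2, -347.6], [72.1, 221.0]]
((421.6109313964844, 326.9920959472656), (58.02762985229492, 12.205741882324219), 80.72740173339844) [ 199.9 -159.3] [ 20. 118.  21.] [[255.7, -137.3], [259.1, -156.6], [144.3, -182.0], [140.5, -161.4]]
((221.82888793945312, 327.4698181152344), (13.960753440856934, 57.870513916015625), 10.007980346679688) [204.4 177.7] [117.  22. 118.] [[150.2, 204.2], [263.7, 173.8], [258.8, 151.9], [144.7, 180.9]]
((369.0, 175.5), (27.0, 20.0), 90.0) [461.6 -63.1] [28. 39. 29.] [[481.5, -48.4], [481.0, -76.7], [441.7, -78.2], [442.2, -49.1]]
((272.0, 176.0), (28.0, 20.0), 90.0) [463.2  76.2] [28. 41. 29.] [[483.8, 89.1], [483.3, 60.8], [442.5, 63.0], [443.0, 92.1]]
((272.8724365234375, 22.468965530395508), (41.439693450927734, 54.31174850463867), 85.2363510131836) [657.8  62.7] [67. 46. 69.] [[678.8, 96.9], [682.5, 30.0], [636.9, 27.4], [632.9, 96.6]]
tray ((127.7060546875, 170.34230041503906), (138.61923217773438, 89.5997543334961), 87.56334686279297) [468.3 283.9] [[567.3, 328.5], [570.0, 207.2], [369.9, 230.5], [365.9, 369.4]]
```

View pics/w4c.png

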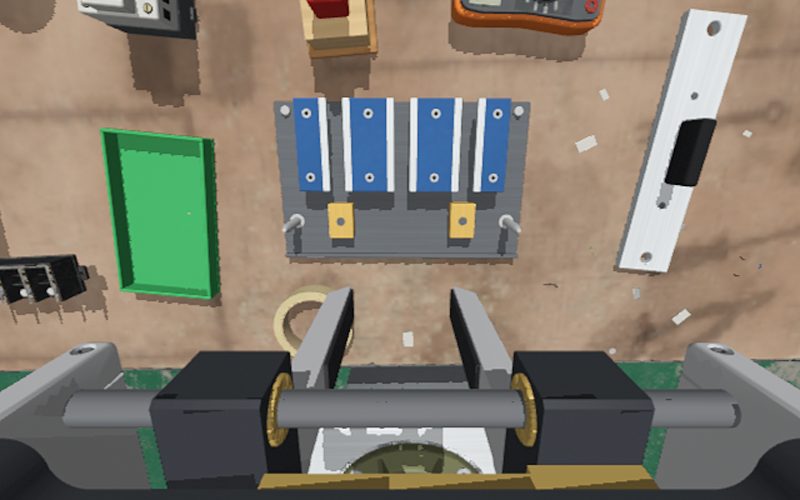

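Both shims are out on the bed, aligned: a at (462,75) and c at (461.5,-64). The tray is at about (463,286). I pick a.

Request:
{"method": "move_arm", "body": {
  "dp": [
    [1.5,35,-50],
    [0,34.3,-50],
    [0,0,-50],
    [0,0,-40],
    [0,0,-30],
    [0,0,0],
    [0,0,0]
  ],
  "rotation": [
    [0,0,0],
    [0,0,0],
    [0,0,0],
    [0,0,0],
    [0,0,0],
    [0,0,0],
    [0,0,0]
  ],
  "hand": [0.5,0.5,0.5,0.5,0.5,0.5,0.5]
}}

```text
clock: 20.55
eef_pos: [463.0, 75.3, 34.3]
eef_rot: [-3.141, -0.001, -0.019]
wrist_force: [0.0, 0.7, -0.0]
finger_gap: 47.2
finger_force: 0.0
```

Request:
{"method": "move_arm", "body": {
  "dp": [
    [0,0,-12],
    [0,0,-11],
    [0,0,0],
    [0,0,0],
    [0,0,0],
    [0,0,0],
    [0,0,0]
  ],
  "rotation": [
    [0,0,0],
    [0,0,0],
    [0,0,0],
    [0,0,0],
    [0,0,0],
    [0,0,0],
    [0,0,0]
  ],
  "hand": [0.5,0.5,0.5,0.2,0.2,0.2,0.2],
  "newtons": 25
}}

```text
clock: 21.42
eef_pos: [462.5, 75.2, 10.4]
eef_rot: [-3.142, -0.001, -0.019]
wrist_force: [-1.1, -0.4, 3.2]
finger_gap: 27.7
finger_force: 25.0
```

Request:
{"method": "move_arm", "body": {
  "dp": [
    [0,0,30],
    [0,0,40],
    [0,0,30],
    [8,52,0],
    [8,52,0],
    [8,52,0],
    [8,51,0],
    [0,0,0],
    [0,0,0]
  ],
  "rotation": [
    [0,0,0],
    [0,0,0],
    [0,0,0],
    [0,0,0],
    [0,0,0],
    [0,0,0],
    [0,0,0],
    [0,0,0],
    [0,0,0]
  ],
  "hand": [0.2,0.2,0.2,0.2,0.2,0.2,0.2,0.2,0.2]
}}

```text
clock: 22.55
eef_pos: [494.0, 281.8, 109.7]
eef_rot: [3.141, 0.001, -0.019]
wrist_force: [0.9, -0.1, -1.6]
finger_gap: 27.7
finger_force: 25.0
```

Run:
```python
from h import *
c=snap('scene','s9'); s=manip.read_state(); print(s['eef_pos'],s['finger_gap'],s['clock'])
h=cv2.cvtColor(c['image'],cv2.COLOR_RGB2HSV); m=cv2.inRange(h,(50,120,60),(70,255,255))
h0=cv2.cvtColor(load('scene0')['image'],cv2.COLOR_RGB2HSV); m0=cv2.inRange(h0,(50,120,60),(70,255,255))
for q in (m0,m):
    n,l,st,ce=cv2.connectedComponentsWithStats(q); print([st[i] for i in range(1,n) if st[i,4]>300])
crop('s9',220,160,460,340,3.33,'s9c')
```

```text
[494.14409668 281.38662014 109.89591896] 27.900540057145914 22.6
[array([ 249,  261,   69,   72, 2146], dtype=int32)]
[array([ 249,  266,   70,   67, 2027], dtype=int32)]
```

View pics/s9c.png

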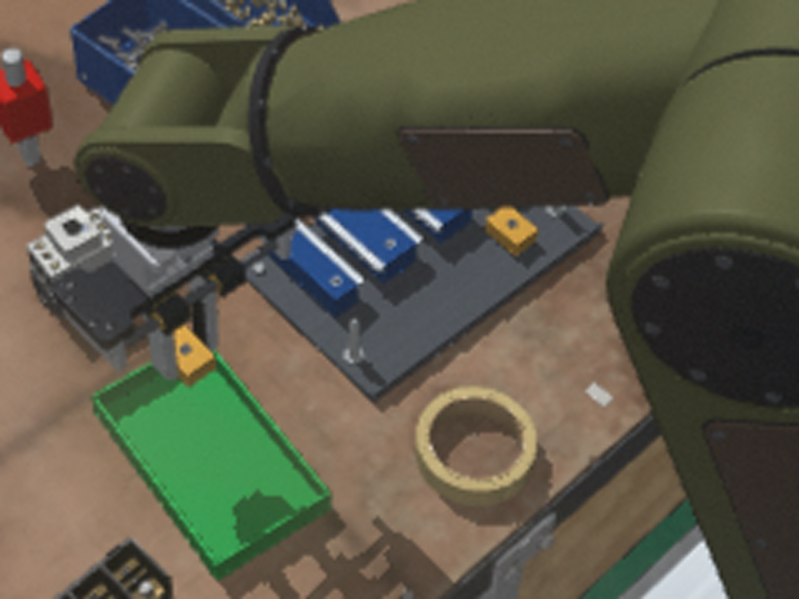

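The shim is held over the tray, which has not moved. I lower and release.

Request:
{"method": "move_arm", "body": {
  "dp": [
    [0,1,-40],
    [0,0,-35],
    [0,0,-15],
    [0,0,-10.5],
    [0,0,0],
    [0,0,0],
    [0,0,0],
    [0,0,30],
    [0,0,50],
    [0,0,30]
  ],
  "rotation": [
    [0,0,0],
    [0,0,0],
    [0,0,0],
    [0,0,0],
    [0,0,0],
    [0,0,0],
    [0,0,0],
    [0,0,0],
    [0,0,0],
    [0,0,0]
  ],
  "hand": [0.2,0.2,0.2,0.2,0.2,0.5,0.5,0.5,0.5,0.5]
}}

```text
clock: 23.85
eef_pos: [494.9, 283.6, 122.6]
eef_rot: [-3.14, -0.003, -0.019]
wrist_force: [-0.8, 0.2, 0.8]
finger_gap: 46.7
finger_force: 0.0
```

Request:
{"method": "move_arm", "body": {
  "dp": [
    [-5,-50,0],
    [-7,-58,0],
    [-7,-58,0],
    [-7,-58,0],
    [-7,-58,0],
    [0,-64,0],
    [0,0,-30],
    [0,0,-35],
    [0,0,0]
  ],
  "rotation": [
    [0,0,0],
    [0,0,0],
    [0,0,0],
    [0,0,0],
    [0,0,0],
    [0,0,0],
    [0,0,0],
    [0,0,0],
    [0,0,0]
  ],
  "hand": [0.5,0.5,0.5,0.5,0.5,0.5,0.5,0.5,0.5]
}}

```text
clock: 24.98
eef_pos: [460.3, -61.2, 53.6]
eef_rot: [-3.141, 0.003, -0.019]
wrist_force: [-0.9, 0.1, 1.1]
finger_gap: 47.3
finger_force: 0.0
```

Request:
{"method": "move_arm", "body": {
  "dp": [
    [1,-3,-15],
    [0,0,-15],
    [0,0,-12],
    [0,0,0],
    [0,0,0],
    [0,0,0],
    [0,0,0]
  ],
  "rotation": [
    [0,0,0],
    [0,0,0],
    [0,0,0],
    [0,0,0],
    [0,0,0],
    [0,0,0],
    [0,0,0]
  ],
  "hand": [0.5,0.5,0.5,0.2,0.2,0.2,0.2]
}}

```text
clock: 25.85
eef_pos: [462.6, -64.3, 13.0]
eef_rot: [3.142, -0.001, -0.019]
wrist_force: [-0.0, 0.1, 2.6]
finger_gap: 27.8
finger_force: 25.0
```

Request:
{"method": "move_arm", "body": {
  "dp": [
    [0,0,30],
    [0,0,40],
    [0,0,30],
    [-8,58,0],
    [-8,58,0],
    [-6,58,0],
    [-5,58,0],
    [-5,58,0],
    [0,60,0],
    [0,0,0]
  ],
  "rotation": [
    [0,0,0],
    [0,0,0],
    [0,0,0],
    [0,0,0],
    [0,0,0],
    [0,0,0],
    [0,0,0],
    [0,0,0],
    [0,0,0],
    [0,0,0]
  ],
  "hand": [0.2,0.2,0.2,0.2,0.2,0.2,0.2,0.2,0.2,0.2]
}}

```text
clock: 27.1
eef_pos: [429.6, 288.7, 112.4]
eef_rot: [-3.141, 0.0, -0.015]
wrist_force: [-0.2, -0.8, -1.4]
finger_gap: 27.8
finger_force: 25.0
```

Run:
```python
from h import *
c=snap('scene','s10'); s=manip.read_state(); print(s['eef_pos'],s['finger_gap'],s['clock'])
h=cv2.cvtColor(c['image'],cv2.COLOR_RGB2HSV); m=cv2.inRange(h,(50,120,60),(70,255,255))
n,l,st,ce=cv2.connectedComponentsWithStats(m); print([st[i] for i in range(1,n) if st[i,4]>300])
m=cv2.inRange(h,(15,130,120),(28,255,255)); n,l,st,ce=cv2.connectedComponentsWithStats(m); print([(ce[i].round(),back(c,*ce[i],18).round()) for i in range(1,n) if st[i,4]>50])
```

```text
[429.72962272 286.77062257 112.27134095] 27.62365451064337 27.15
[array([ 249,  280,   69,   53, 1381], dtype=int32)]
[(array([291., 283.]), array([477., 245.,  18.])), (array([276., 288.]), array([493., 284.,  18.]))]
```

Request:
{"method": "move_arm", "body": {
  "dp": [
    [0,1,-40],
    [0,0,-35],
    [0,0,-15],
    [0,0,-11],
    [0,0,0],
    [0,0,0],
    [0,0,0],
    [0,0,30],
    [0,0,60],
    [0,0,60]
  ],
  "rotation": [
    [0,0,0],
    [0,0,0],
    [0,0,0],
    [0,0,0],
    [0,0,0],
    [0,0,0],
    [0,0,0],
    [0,0,0],
    [0,0,0],
    [0,0,0]
  ],
  "hand": [0.2,0.2,0.2,0.2,0.2,0.5,0.5,0.5,0.5,0.5]
}}

```text
clock: 28.4
eef_pos: [430.1, 286.6, 163.9]
eef_rot: [-3.141, -0.0, -0.019]
wrist_force: [-0.1, 0.4, 0.4]
finger_gap: 46.6
finger_force: 0.0
```

Request:
{"method": "move_arm", "body": {
  "dp": [
    [3,-58,20],
    [3,-58,20],
    [3,-58,20],
    [3,-58,20],
    [3,-58,10],
    [3,-58,0],
    [3,-58,0],
    [3,-58,0],
    [3,-58,0],
    [3,-50,0]
  ],
  "rotation": [
    [0,0,0],
    [0,0,0],
    [0,0,0],
    [0,0,0],
    [0,0,0],
    [0,0,0],
    [0,0,0],
    [0,0,0],
    [0,0,0],
    [0,0,0]
  ],
  "hand": [0.5,0.5,0.5,0.5,0.5,0.5,0.5,0.5,0.5,0.5]
}}

```text
clock: 29.65
eef_pos: [460.0, -287.4, 252.2]
eef_rot: [3.141, -0.001, -0.02]
wrist_force: [0.3, 0.8, -0.0]
finger_gap: 47.2
finger_force: 0.0
```

Request:
{"method": "move_arm", "body": {
  "dp": [
    [0,0,0],
    [0,0,0]
  ],
  "rotation": [
    [0,0,0],
    [0,0,0]
  ],
  "hand": [0.5,0.5]
}}

```text
clock: 29.9
eef_pos: [460.3, -284.8, 251.9]
eef_rot: [-3.142, -0.0, -0.019]
wrist_force: [-0.7, 0.4, 0.0]
finger_gap: 47.3
finger_force: 0.0
```

Run:
```python
from h import *
c=snap('wrist','w5'); s=manip.read_state(); print(s['eef_pos'],s['eef_rot'],s['clock'])
d=snap('scene','s11')
x,y=proj(c,[515,-296,30]).astype(int); x0,y0=x-130,max(0,y-90);print(x0,y0)
W=cv2.imread('pics/w5.png')[y0:y0+200,x0:x0+250]; W=cv2.resize(W,None,fx=2.2,fy=2.2,interpolation=cv2.INTER_CUBIC)
T=cv2.resize(cv2.imread('pics/s11.png')[240:350,230:350],(240,220),interpolation=cv2.INTER_CUBIC)
o=np.zeros((440,790,3),np.uint8); o[:W.shape[0],:550]=W; o[:220,550:790]=T; cv2.imwrite('pics/w5c.png',o)
```

```text
[ 460.41327975 -284.39136071  251.9848403 ] [ 3.14148690e+00 -3.62667175e-04 -1.84308251e-02] 29.95
198 48
```

View pics/w5c.png

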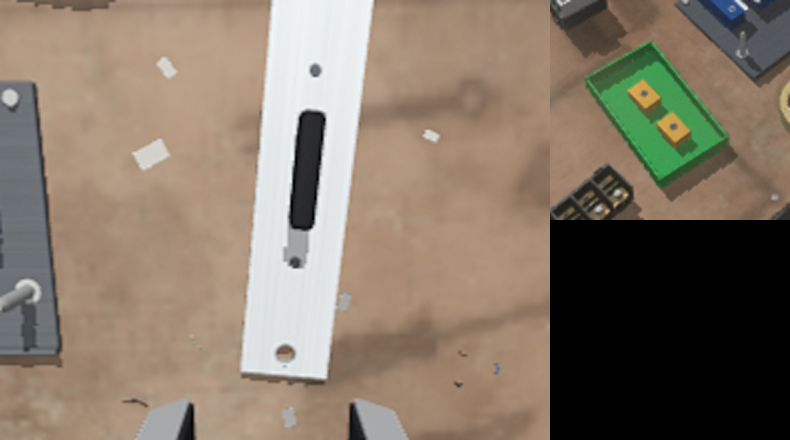

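The shims lie in the tray. On the plate, the bar corners are (300,111), (326,113), (290,227), (314,229), the near hole is (285,353), and the two screws are (316,70) and (294,262).

Run:
```python
from h import *
c=load('w5')
f=lambda x,y,z: back(c,198+x/2.2,48+y/2.2,z)
P=np.array([f(*q,44) for q in [(300,111),(326,113),(314,229),(290,227)]]); print(P.round(1),P.mean(0).round(1))
H=f(285,353,10); S=np.array([f(316,70,10),f(294,262,10)]); print('hole',H.round(1),'screws',S.round(1),S.mean(0).round(1))
# edges of plate from near corners and wide image
N=f(243,372,10),f(326,379,10); print('near corners',np.round(N,1))
im=c['image']; 
for v in (60,100,150,190):
    row=im[v].astype(int).min(1); xs=np.nonzero(row[250:400]>170)[0]+250
    a,b=back(c,xs.min(),v,10),back(c,xs.max()+1,v,10); print(v,xs.min(),xs.max(),a.round(1),b.round(1))
e=P[0]+P[1]-P[2]-P[3]; print('bar ang',np.arctan2(e[1],e[0]))
m=S.mean(0); print('hole->mid ang',np.arctan2(*(P.mean(0)-H)[[1,0]]),np.linalg.norm((P.mean(0)-H)[:2]),'screws',np.arctan2(*(S[0]-S[1])[[1,0]]))
```

```text
[[ 565.1 -303.9   44. ]
 [ 563.8 -319.    44. ]
 [ 497.2 -312.    44. ]
 [ 498.7 -297.4   44. ]] [ 531.2 -308.1   44. ]
hole [ 407.9 -293.9   10. ] screws [[ 591.  -315.5   10. ]
 [ 471.7 -300.8   10. ]] [ 531.4 -308.1   10. ]
near corners [[ 394.5 -264.1   10. ]
 [ 388.1 -322.6   10. ]]
60 320 365 [ 616.2 -286.6   10. ] [ 615.  -348.1   10. ]
100 317 360 [ 565.7 -281.4   10. ] [ 564.5 -342.3   10. ]
150 313 354 [ 497.2 -274.    10. ] [ 496.1 -334.9   10. ]
190 309 349 [ 437.6 -266.3   10. ] [ 436.4 -328.1   10. ]
bar ang -0.10132508786187423
hole->mid ang -0.11468211055655028 124.1239479435044 screws -0.1228387397646069
```

Request:
{"method": "move_arm", "body": {
  "dp": [
    [35,-12,-30],
    [36,-11.7,-40],
    [0,0,-50],
    [0,0,-50],
    [0,0,-25],
    [0,0,0],
    [0,0,0]
  ],
  "rotation": [
    [0,0,-0.0475],
    [0,0,-0.047],
    [0,0,0],
    [0,0,0],
    [0,0,0],
    [0,0,0],
    [0,0,0]
  ],
  "hand": [0.5,0.5,0.5,0.5,0.5,0.5,0.5]
}}

```text
clock: 30.88
eef_pos: [532.2, -308.9, 58.4]
eef_rot: [3.141, -0.002, -0.113]
wrist_force: [0.4, -0.4, -0.2]
finger_gap: 46.8
finger_force: 0.0
```

Request:
{"method": "move_arm", "body": {
  "dp": [
    [0,0,-20],
    [0,0,-15],
    [0,0,-9],
    [0,0,0],
    [0,0,0],
    [0,0,0],
    [0,0,0],
    [0,0,0],
    [0,0,0]
  ],
  "rotation": [
    [0,0,0],
    [0,0,0],
    [0,0,0],
    [0,0,0],
    [0,0,0],
    [0,0,0],
    [0,0,0],
    [0,0,0],
    [0,0,0]
  ],
  "hand": [0.5,0.5,0.5,0.5,0.1,0.1,0.1,0.1,0.1],
  "newtons": 60
}}

```text
clock: 32.0
eef_pos: [531.5, -308.8, 12.9]
eef_rot: [-3.141, -0.0, -0.114]
wrist_force: [-0.1, 3.0, 4.5]
finger_gap: 15.9
finger_force: 60.0
```

Request:
{"method": "move_arm", "body": {
  "dp": [
    [0,0,10],
    [0,0,20],
    [0,0,30],
    [0,0,30],
    [0,0,17],
    [-5,22,0],
    [-5,22,0],
    [-5,22,0],
    [-5,22,0],
    [-5,22,0]
  ],
  "rotation": [
    [0,0,0],
    [0,0,0],
    [0,0,0],
    [0,0,0],
    [0,0,0],
    [0,0,0.08],
    [0,0,0.12],
    [0,0,0.12],
    [0,0,0.12],
    [0,0,0.12]
  ],
  "hand": [0.1,0.1,0.1,0.1,0.1,0.1,0.1,0.1,0.1,0.1]
}}

```text
clock: 33.25
eef_pos: [505.9, -198.2, 119.8]
eef_rot: [-3.141, 0.0, 0.45]
wrist_force: [-0.5, -0.1, -6.3]
finger_gap: 15.8
finger_force: 60.0
```

Request:
{"method": "move_arm", "body": {
  "dp": [
    [-5,23,0],
    [-5,23,0],
    [-5,23,0],
    [-5,23,0],
    [-5,23,0],
    [-6,23,0],
    [-6,23,0],
    [-6,23,0],
    [-6,20,0],
    [0,0,0]
  ],
  "rotation": [
    [0,0,0.12],
    [0,0,0.12],
    [0,0,0.12],
    [0,0,0.12],
    [0,0,0.12],
    [0,0,0.12],
    [0,0,0.12],
    [0,0,0.12],
    [0,0,0.1],
    [0,0,0.045]
  ],
  "hand": [0.1,0.1,0.1,0.1,0.1,0.1,0.1,0.1,0.1,0.1]
}}

```text
clock: 34.5
eef_pos: [456.9, 6.0, 119.9]
eef_rot: [-3.141, -0.0, 1.555]
wrist_force: [0.3, 0.8, -5.6]
finger_gap: 15.7
finger_force: 60.0
```

Request:
{"method": "move_arm", "body": {
  "dp": [
    [0,0,0],
    [0,0,0]
  ],
  "rotation": [
    [0,0,0],
    [0,0,0]
  ],
  "hand": [0.1,0.1]
}}

```text
clock: 34.75
eef_pos: [457.3, 4.8, 119.8]
eef_rot: [3.142, 0.0, 1.55]
wrist_force: [-0.1, 0.5, -4.8]
finger_gap: 16.2
finger_force: 60.0
```

Run:
```python
from h import *
c=snap('wrist','w6'); d=snap('scene','s12'); s=manip.read_state(); print(s['eef_pos'],s['eef_rot'],s['finger_gap'],s['clock'])
W=cv2.imread('pics/w6.png'); q=proj(d,[457,5,90]).astype(int);print(q)
W=cv2.resize(W[0:400,120:520],(520,520),interpolation=cv2.INTER_CUBIC)
T=cv2.resize(cv2.imread('pics/s12.png')[q[1]-90:q[1]+83,q[0]-46:q[0]+47],(280,520),interpolation=cv2.INTER_CUBIC)
cv2.imwrite('pics/w6c.png',np.hstack([W,T]))
```

```text
[457.33883876   4.78061708 119.65213672] [-3.14151653e+00  3.80284559e-05  1.55014660e+00] 15.828991297733186 34.85
[359 225]
```

View pics/w6c.png

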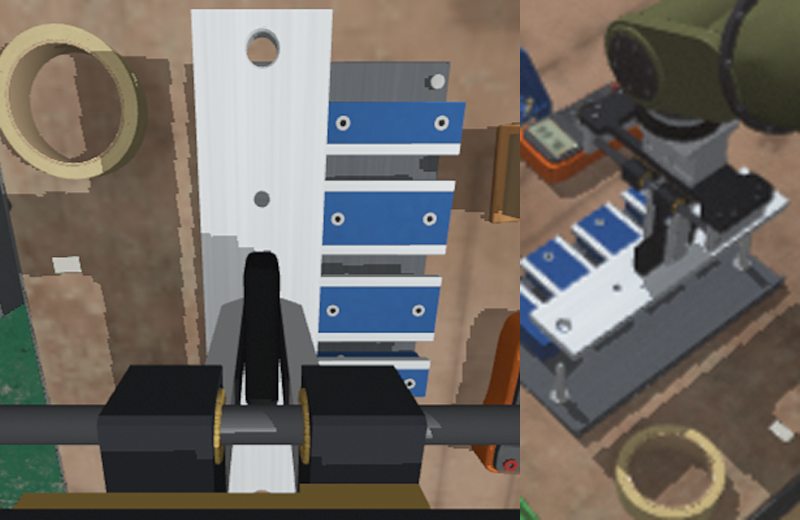

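Run:
```python
from h import *
c=load('w6')
f=lambda x,y,z: back(c,120+x/1.3,y/1.3,z).round(1)
print('hole top',f(262.5,47,116.7),'screw',f(262,199,116.7))
print('plate far edge',f(192,10,116.7),f(332,10,116.7))
print('slit a',f(325,167,36),f(459,167,36),'slit b',f(380,264.5,36))
print('block +x edge',f(465,102,36),f(461,154,36),f(455,181,36),f(447,253,36),f(440,340,36))
for fn,S in (('w4',1.25),):
    c=load(fn); g=lambda x,y,z: back(c,x/S,y/S,z).round(1)
    print('w4 pins base',g(295,223,8),g(506,222,8),'tips',g(290,229,58),g(517,229,58))
```

```text
hole top [460.8 129.7 116.7] screw [459.2  63.6 116.7]
plate far edge [431.  144.4 116.7] [490.8 143.2 116.7]
slit a [502.8  75.2  36. ] [594.5  73.3  36. ] slit b [545.    4.7  36. ]
block +x edge [593.4 114.6  36. ] [594.8  81.8  36. ] [592.9  63.9  36. ] [593.3  12.4  36. ] [595.9 -57.9  36. ]
w4 pins base [457.3 133.8   8. ] [ 454.2 -119.9    8. ] tips [460.8 124.5  58. ] [ 456.7 -117.5   58. ]
```

Request:
{"method": "move_arm", "body": {
  "dp": [
    [1,1.6,-15],
    [0,0,-15],
    [0,0,-10],
    [0,0,-4],
    [0,0,0],
    [0,0,0]
  ],
  "rotation": [
    [0,0,0],
    [0,0,0],
    [0,0,0],
    [0,0,0],
    [0,0,0],
    [0,0,0]
  ],
  "hand": [0.1,0.1,0.1,0.1,0.1,0.1]
}}

```text
clock: 35.6
eef_pos: [458.6, 6.6, 76.0]
eef_rot: [3.141, 0.0, 1.551]
wrist_force: [-0.1, -0.3, -5.2]
finger_gap: 15.8
finger_force: 60.0
```

Run:
```python
from h import *
c=snap('wrist','w7'); d=snap('scene','s13'); e=snap('side','s14'); s=manip.read_state(); print(s['eef_pos'],s['eef_rot'],s['wrist_force'])
def cr(fn,c,X,w,k):
    p=proj(c,X).astype(int); p=np.maximum(p,w); print(fn,p-w); return cv2.resize(cv2.imread('pics/'+fn+'.png')[p[1]-w:p[1]+w,p[0]-w:p[0]+w],(k,k),interpolation=cv2.INTER_CUBIC)
t=[cr('w7',c,[461,131,75],30,380),cr('s13',d,[461,131,70],30,380)]
u=[cr('s13',d,[456,-119,70],20,200),cr('s14',e,[456,-119,65],20,200),cr('s14',e,[461,131,65],20,200)]
o=np.zeros((580,760,3),np.uint8); o[:380]=np.hstack(t); o[380:,:600]=np.hstack(u); cv2.imwrite('pics/w7c.png',o)
```

```text
[458.51871184   6.60387924  75.94784216] [3.14094315e+00 5.37765530e-05 1.55135349e+00] [ 0.17258581  0.2410799  -5.44322553]
w7 [290   6]
s13 [295 223]
s13 [368 188]
s14 [235 205]
s14 [229 168]
```

View pics/w7c.png

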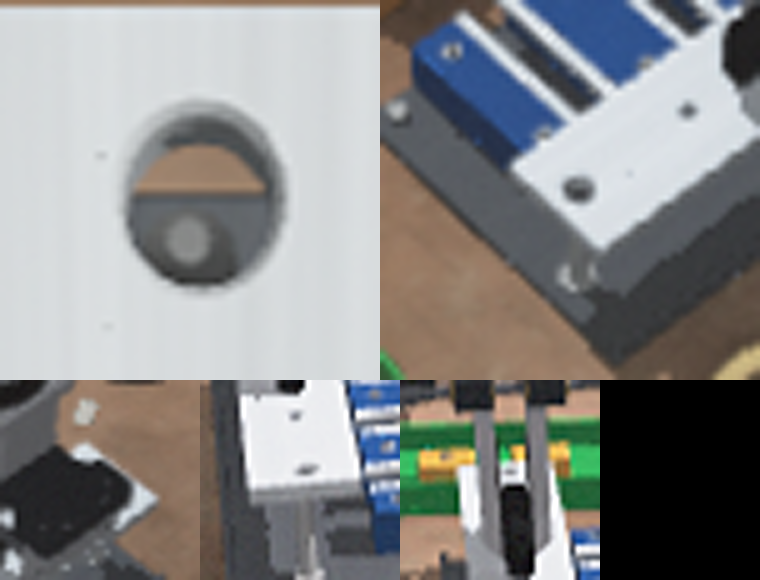

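The pin's tip shows through the +y hole at crop (188,240); the hole's top rim is centred at (205,194).

Run:
```python
from h import *
c=load('w7'); f=lambda x,y,z: back(c,290+x/6.333,6+y/6.333,z).round(1)
print('hole',f(205,194,73),f(125,194,73),f(285,194,73),f(205,98,73),f(205,290,73),'pin tip',f(188,240,58))
d=load('s13'); g=lambda x,y,z: back(d,295+(x-380)/6.333,223+y/6.333,z).round(1); print('scene hole',g(578,188,73),'pin base',g(577,275,8))
e=load('s14'); k=lambda x,y,z: back(e,235+(x-200)/5,205+(y-380)/5,z).round(1); print('side -y hole',k(307,468,73))
for n in('side0','s14'): pass
```

```text
hole [462.1 131.2  73. ] [454.9 131.3  73. ] [469.3 131.   73. ] [462.3 138.8  73. ] [462.  123.3  73. ] pin tip [460.5 130.8  58. ]
scene hole [459.8 130.7  73. ] pin base [458.6 130.5   8. ]
side -y hole [ 459.3 -117.8   73. ]
```

Request:
{"method": "move_arm", "body": {
  "dp": [
    [-1.2,-0.3,0],
    [0,0,-5],
    [0,0,-5],
    [0,0,-4],
    [0,0,-4],
    [0,0,-4],
    [0,0,0]
  ],
  "rotation": [
    [0,0,0],
    [0,0,0],
    [0,0,0],
    [0,0,0],
    [0,0,0],
    [0,0,0],
    [0,0,0]
  ],
  "hand": [0.1,0.1,0.1,0.1,0.1,0.1,0.1]
}}

```text
clock: 36.62
eef_pos: [457.0, 6.3, 53.3]
eef_rot: [-3.141, -0.0, 1.551]
wrist_force: [0.3, 0.4, -5.4]
finger_gap: 15.7
finger_force: 60.0
```

Over both pins with no force. I continue down.

Request:
{"method": "move_arm", "body": {
  "dp": [
    [0,0,-6],
    [0,0,-6],
    [0,0,-6],
    [0,0,-6],
    [0,0,-4],
    [0,0,-2],
    [0,0,0]
  ],
  "rotation": [
    [0,0,0],
    [0,0,0],
    [0,0,0],
    [0,0,0],
    [0,0,0],
    [0,0,0],
    [0,0,0]
  ],
  "hand": [0.1,0.1,0.1,0.1,0.1,0.1,0.1]
}}

```text
clock: 37.5
eef_pos: [457.1, 6.3, 23.6]
eef_rot: [-3.141, -0.0, 1.551]
wrist_force: [-0.1, -0.5, -4.6]
finger_gap: 15.2
finger_force: 60.0
```

Request:
{"method": "move_arm", "body": {
  "dp": [
    [0,0,-1],
    [0,0,-1],
    [0,0,-0.5],
    [0,0,0]
  ],
  "rotation": [
    [0,0,0],
    [0,0,0],
    [0,0,0],
    [0,0,0]
  ],
  "hand": [0.1,0.1,0.1,0.1]
}}

```text
clock: 38.0
eef_pos: [457.2, 6.3, 21.2]
eef_rot: [3.142, -0.0, 1.551]
wrist_force: [0.0, 0.1, -5.7]
finger_gap: 15.6
finger_force: 60.0
```

Request:
{"method": "move_arm", "body": {
  "dp": [
    [0,0,-0.7],
    [0,0,-0.7],
    [0,0,0]
  ],
  "rotation": [
    [0,0,0],
    [0,0,0],
    [0,0,0]
  ],
  "hand": [0.1,0.1,0.1]
}}

```text
clock: 38.38
eef_pos: [457.3, 6.3, 20.8]
eef_rot: [3.141, 0.0, 1.551]
wrist_force: [-9.6, -0.2, 16.1]
finger_gap: 15.8
finger_force: 60.0
```

Seated on the bed. I release and withdraw.

Request:
{"method": "move_arm", "body": {
  "dp": [
    [0,0,0.5],
    [0,0,0],
    [0,0,0],
    [0,0,0],
    [0,0,20],
    [0,0,40],
    [0,0,60],
    [0,0,60],
    [0,0,60],
    [0,0,0]
  ],
  "rotation": [
    [0,0,0],
    [0,0,0],
    [0,0,0],
    [0,0,0],
    [0,0,0],
    [0,0,0],
    [0,0,0],
    [0,0,0],
    [0,0,0],
    [0,0,0]
  ],
  "hand": [0.1,0.4,0.4,0.4,0.4,0.4,0.4,0.4,0.4,0.4]
}}

```text
clock: 39.62
eef_pos: [458.5, 6.2, 264.3]
eef_rot: [3.134, 0.0, 1.551]
wrist_force: [0.7, -0.0, -0.1]
finger_gap: 37.7
finger_force: 0.0
```

Run:
```python
from h import *
d=snap('scene','s15'); e=snap('side','s16'); s=manip.read_state(); print(s['eef_pos'],s['wrist_force'],s['finger_gap'],s['clock'])
A=cv2.resize(cv2.imread('pics/s15.png')[150:340,220:420],(400,380),interpolation=cv2.INTER_CUBIC)
B=cv2.resize(cv2.imread('pics/s16.png')[150:270,210:370],(400,300),interpolation=cv2.INTER_CUBIC)
o=np.zeros((380,800,3),np.uint8); o[:,:400]=A; o[:300,400:]=B; cv2.imwrite('pics/fin.png',o)
```

```text
[457.00223201   6.31683444 259.78780658] [-0.78948328  0.11942088 -0.22448671] 37.335424300550095 39.725
```

View pics/fin.png

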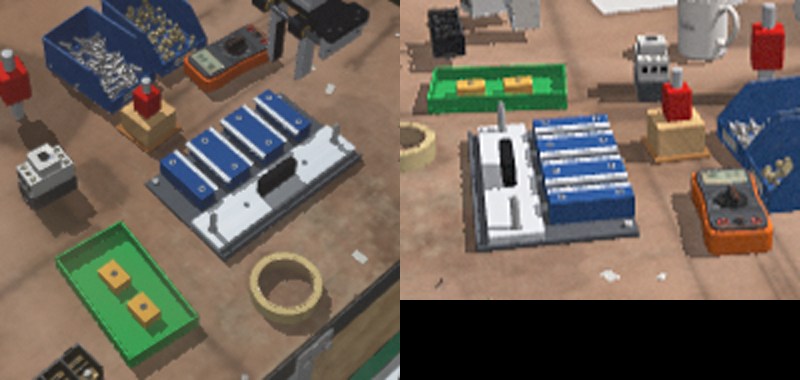

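The plate lies flat over both pins, both shims are in the tray, the drift stands in its holder, and the contactor and meter are where they were. I hand in the job.

```bash
python3 -c "
from cell import manip
print(manip.sign_off())"
```

```text
the job is handed in; nothing more can be done
None
```

The job is handed in, with no verdict returned: both shims present (a and c; slot b was empty) are in the tray, the drift is back in its holder, and the top plate lies flat over both pins, confirmed in the last pictures, at about 40 s on the clock.

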